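# Pin the nest-tube cradle in its raised position

## Task

The glass nest tube lies on a rocking cradle in the tilt stand. First press the orange tail pad of the cradle down so that its other end, with the blue knuckle, tips up about level with the yellow keeper knuckle; then take the red-handled locking pin from its black rack and thread it from the blue side through both knuckles until its collar is home against the blue one. The yellow knuckle's height differs from stand to stand, so find its hole by feel, without ramming the pin; let go at the end, and do not disturb the clear box, the jar and the spoon.

Things in the scene. Friction and masses are not known exactly. Their poses are not given: they have to be found in the camera images.
- stand: Grey tilt stand bolted to the bench, base plate 230 x 96 x 10 mm (x from -105 to +125 mm). Origin: on the bench, under the cradle's pivot. x runs along the stand from tail (-x) to knuckles (+x), y is the pin's axis, z up. The cradle's pivot axis is along y, 75 mm above the origin, between two posts (24 mm long in x, outer faces at y = +-30 mm, 88 mm high).
- cradle (a joint): Tilt of the black cradle with the glass tube (tube 22 mm thick, its top 30 mm above the pivot line when level), rad: 0 level, positive = knuckle end up and tail down, range -0.42 to 0.42; it starts tail up. Stiff hinge: it stays where it is left and takes about 1.2 N at either end to move. With the pin home it reads about 0.18 (0.04 to 0.32 as the yellow knuckle's height differs).
- tail (a point): Centre of the top face of the orange tail pad (28 x 36 mm) on the cradle, 86 mm from the pivot on the -x side and 12 mm above the cradle's mid-plane (through the pivot); press here from above.
- eye (a point): Centre of the outer mouth (facing the stand's +y) of the blue knuckle's 14.5 mm hole. The knuckle is a block 40 mm (x) x 14 mm (y) x 36 mm on the cradle, 85 mm from the pivot on the +x side, in the cradle's mid-plane; its outer face is at y = +18 mm of the stand, the inner at +4 mm, flush with the cradle's side. It rises and sinks with the cradle.
- keeper_mean (a point): Mean place of the mouth (facing +y) of the 14.5 mm hole in the yellow keeper knuckle: 83.6 mm along x, -4 mm in y, 90.2 mm above the bench in the stand's frame. The keeper (block 40 x 14 x 56 mm, hole in its middle, far face at y = -18 mm) is screwed to a slotted post: the real hole lies anywhere up to 11 mm above or below this point, the same in x and y, and does not move under the pin. There is a gap of 8 mm between the two knuckles.
- pin: Locking pin, about 60 g, 108 mm long. Origin: on the pin's axis at the collar's face. The steel shaft (12 mm thick, 66 mm long, the last 4 mm tapering to a blunt 9.6 mm wide nose) points along the pin's own -y; on the +y side the collar (22 mm wide, 6 mm) and then the red flat grip tab: 12 mm thick (x), 36 mm long (y = 6 to 42 mm), 24 mm high (z from -15 to +9 mm). It starts level in the rack, 55 mm above the bench.
- pin_tip (a point): Nose end of the pin, on the axis, 66 mm from the collar's face. The held pin can slowly pitch between the fingers when its nose drags on a knuckle or it carries the cradle.
- pin_rack: Black fixed pin rack, base 60 x 85 x 12 mm with two open-topped notched posts 61 mm high that carry the pin's shaft; the pin lies along the rack's y, nose to -y, collar face at y = +30 mm, and its tab overhangs freely beyond the rack's +y end. Lift the pin straight up. Origin on the bench.
- nest_box: Bystander: clear square box with lid, 74 x 74 x 61 mm. Origin under its centre.
- feed_jar: Bystander: jar, 56 mm wide, 75 mm high. Origin under its centre.
- spoon: Bystander: feeding spoon, 150 mm long, lying along its x. Origin under its middle.
There are look-alikes about, which are no part of the job. There is more than one size of the stand; the one meant has the size given above.

How it is judged:
By the outcome, as a careful person would: the job done as asked, in the order asked, and still so for the second after the job is handed in, with the robot touching nothing.
It also fails if it takes over 72 s, if anything falls off the work surface, if the arm or the gripper's body presses on something with over 40 N, if the wrist force passes 120 N, or if a joint passes its speed limit or range.

## Robot

A 6-joint arm with a two-finger parallel gripper is mounted at the origin on the work surface. World frame = base frame: x ahead of the robot, y to its left, z up, the work surface at z = 0. Lengths are in mm, angles in degrees, forces in N, time in s.
With the tool pointing down it reaches from about 300 to 850 mm from the base axis. Payload 4.2 kg.
Tool frame: the origin (TCP) lies on the mounting face of the last link; the fingertips stand 191 mm ahead of it and the grasp point (between the pads) lies 172 mm ahead of it; z points along the fingers, y is the direction in which the jaws open and shut (so a half turn about z gives the same grasp; the last joint's range is limited). The gripper opens to 91 mm and grips with 3 to 60 N. Pads are 32 mm wide; open, the fingers measure 118 mm over their backs; the gripper's body (76 mm by 178 mm) begins 60 mm behind the grasp point.
Start: joints at [75.401, 18.312, 89.639, -0, 72.044, -1.146], TCP at [133.77, 559.221, 404.776] pointing down, gripper open.
Joint ranges: [-177.97, 177.97], [-48.28, 115.42], [12.27, 149.76], [-77.06, 257.06], [2.81, 150.46], [-146.56, 146.56]. Speed limits (degrees/s): [147.25, 147.25, 180, 180, 180, 180].

## Interface

Orientations are given as [roll, pitch, yaw] about the fixed x, y, z axes, in that order (R = Rz(yaw) Ry(pitch) Rx(roll)).
In Python, from workcell import env gives the robot as it stands.
- The arm moves only by the shell command python3 -m handwheel 'ROWS' [FORCE]. ROWS is JSON, a list of rows, each an object with "gripper": the opening in per cent of the stroke, from 0 (shut) to 100 (fully open); "travel": the shift along the tool's x, y, z in m, a list of three; "twist": the turn about the tool's z in rad. In form: [{"gripper": gripper, "travel": [x, y, z], "twist": twist}, ...]. A call has 1 to 5 rows; each row shifts and turns the commanded pose from where the row before left it, along the tool's axes as they then stand; what a row does not reach is not made up. A row lasts 1/12 s, in which the tool goes at most 41.7 mm and 7.16 degrees, less where a joint would pass 70% of its speed; a pose out of reach is approached as far as the arm can. A call with a gripper value outside its range is refused whole. The fingers move at their own pace and stop on an object; FORCE is the grip in N (left out, the last holds). Time passes only in rows, so rows that do not move let the fingers close. It gives the time, the measured TCP pose, the force and the opening at its end, in the units of the state.
- env.state(): the state, without advancing time (a new reading comes with each control period).
- env.grab_frame(name): name is "side" or "top"; returns a dict with "frame" (400x640x3 uint8, red, green, blue), "intrinsics" (3x3 intrinsics, pixels), "extrinsics" (4x4, takes a point from camera to world coordinates). Camera axes: x right, y down, z forward; pixel columns grow to the right and rows downward; lengths in mm; the calibration is good to about 2 mm. A picture is of the moment at which its call begins. There is no depth.
- env.job_done(): hands the job in, once; it reports no verdict.
Trained networks look in the newest picture that a camera, given by its name, has taken for a name from the list of things; names that differ only in an ending like _2 or _b are one class to them, and where a whole thing is asked for, a point or a joint stands for the part that bears it (a point fixed in the world has none). Each returns a list of dicts, best first, with "confidence" (0 to 1); they miss things now and then, are a little off and sometimes report something else, mostly with a low value. They report only what shows in the picture. A call takes as long as a camera call. They do not tell look-alikes from the thing itself.
- env.trace(camera, thing): "pixels" (400x640 bool, what is visible of it) and "uv" ([column, row] in pixels, amid what is visible of it).
- env.pinpoint(camera, thing): "uv" ([column, row] in pixels: a listed point, or the origin of a listed thing).
The state is a dict: "time_s": time; "qpos": joint angles; "qvel": joint speeds; "effort": joint torques, N m; "ee_pos": TCP position; "ee_rot": TCP orientation; "force": force on the tool from outside, world axes, zero at the start; "torque": the same for the moment, N m; "gripper_width": finger opening in mm.
Only numpy, scipy, OpenCV 4.12 (cv2) and the standard library are available. Lean on these libraries where they do the work, as an engineer would, in place of code of your own. Each camera call takes 0.05 s, during which the arm holds its last target. There are 200 camera calls.

## Working session

There is one attempt and no reset: what is moved stays moved. The work goes in short steps, Python scripts to look and compute and a shell command to move; the robot and the scene stay as the last step left them, time stands still between calls to the robot, and variables do not carry over. Pictures are saved under pics/ and viewed, about 8 in all and at most 12, crops included, and the job is handed in when it is done.

```bash
mkdir -p pics
cat > h.py <<'E'
from workcell import env
import numpy as np, cv2
def cam(n):
    f=env.grab_frame(n); return f
def proj(f,P):
    T=np.linalg.inv(np.array(f["extrinsics"])); p=T[:3,:3]@np.array(P,float)+T[:3,3]; q=np.array(f["intrinsics"])@p; return q[:2]/q[2]
def ray(f,uv):
    E=np.array(f["extrinsics"]); d=E[:3,:3]@np.linalg.inv(f["intrinsics"])@np.array([uv[0],uv[1],1.]); return E[:3,3],d/np.linalg.norm(d)
def atz(f,uv,z):
    o,d=ray(f,uv); return o+d*(z-o[2])/d[2]
def tri(fs,uvs):
    A=np.zeros((3,3));b=np.zeros(3);R=[]
    for f,u in zip(fs,uvs):
        o,d=ray(f,u);M=np.eye(3)-np.outer(d,d);A+=M;b+=M@o
    p=np.linalg.solve(A,b)
    return p,[np.linalg.norm(proj(f,p)-u) for f,u in zip(fs,uvs)]
E
python3 - <<'E'
from h import *
s=env.state();print({k:np.round(v,3).tolist() for k,v in s.items()})
for n in("side","top"):
    f=cam(n); cv2.imwrite(f"pics/{n}0.png",f["frame"][:,:,::-1]); print(n,np.round(f["extrinsics"],2).tolist(),np.round(f["intrinsics"]).tolist())
    for t in("stand","cradle","tail","eye","keeper_mean","pin","pin_tip","pin_rack","nest_box","feed_jar","spoon"):
        print(t,[(np.round(r["uv"]).tolist(),round(r["confidence"],2)) for r in env.pinpoint(n,t)])
E
```

```text
{'time_s': 0.0, 'qpos': [75.4, 18.353, 89.709, -0.001, 72.044, -1.145], 'qvel': [0.038, -0.015, 0.041, -0.086, 0.03, -0.023], 'effort': [-0.003, -41.247, -23.198, 0.072, 0.046, -0.0], 'ee_pos': [133.744, 559.049, 403.893], 'ee_rot': [-179.894, -0.001, 166.545], 'force': [0.432, -0.589, -0.367], 'torque': [-0.01, -0.034, 0.011], 'gripper_width': 90.932}
side [[0.87, -0.37, 0.33, 85.68], [-0.49, -0.65, 0.57, -807.61], [0.0, -0.66, -0.75, 1049.53], [0.0, 0.0, 0.0, 1.0]] [[517.0, 0.0, 317.0], [0.0, 517.0, 209.0], [0.0, 0.0, 1.0]]
stand [([311.0, 188.0], 0.82), ([265.0, 297.0], 0.78), ([359.0, 244.0], 0.72)]Traceback (most recent call last):
  File "<stdin>", line 6, in <module>
ValueError: it knows: eye, feed_jar, keeper_mean, nest_box, pin, pin_rack, pin_tip, spoon, stand, tail
```

Run:
```python
from h import *
for n in("side","top"):
    f=cam(n); cv2.imwrite(f"pics/{n}0.png",f["frame"][:,:,::-1]); print(n,np.round(f["extrinsics"],2).tolist())
    for t in("stand","tail","eye","keeper_mean","pin","pin_tip","pin_rack","nest_box","feed_jar","spoon"):
        print(t,[(np.round(r["uv"]).tolist(),round(r["confidence"],2)) for r in env.pinpoint(n,t)])
```

```text
side [[0.87, -0.37, 0.33, 85.68], [-0.49, -0.65, 0.57, -807.61], [0.0, -0.66, -0.75, 1049.53], [0.0, 0.0, 0.0, 1.0]]
stand [([310.0, 189.0], 0.91), ([265.0, 301.0], 0.77), ([357.0, 245.0], 0.75), ([282.0, 144.0], 0.62)]
tail [([331.0, 233.0], 0.77), ([242.0, 300.0], 0.7), ([284.0, 151.0], 0.23)]
eye [([276.0, 270.0], 0.92), ([326.0, 163.0], 0.57), ([377.0, 213.0], 0.56)]
keeper_mean [([282.0, 275.0], 0.94), ([386.0, 210.0], 0.89), ([326.0, 167.0], 0.68)]
pin [([277.0, 131.0], 0.68)]
pin_tip [([283.0, 146.0], 0.67)]
pin_rack [([286.0, 154.0], 0.76)]
nest_box [([333.0, 231.0], 0.33)]
feed_jar [([259.0, 201.0], 0.63)]
spoon [([379.0, 303.0], 0.73)]
top [[0.01, -0.98, 0.2, 377.36], [-1.0, -0.01, 0.02, -38.58], [-0.01, -0.2, -0.98, 896.42], [0.0, 0.0, 0.0, 1.0]]
stand [([282.0, 197.0], 0.96), ([391.0, 308.0], 0.92), ([380.0, 196.0], 0.59)]
tail [([389.0, 220.0], 0.97), ([275.0, 214.0], 0.89), ([402.0, 335.0], 0.66), ([196.0, 185.0], 0.34)]
eye [([280.0, 169.0], 0.97), ([385.0, 289.0], 0.92), ([374.0, 155.0], 0.89)]
keeper_mean [([383.0, 151.0], 0.95), ([284.0, 169.0], 0.94), ([391.0, 284.0], 0.71)]
pin [([197.0, 188.0], 0.78)]
pin_tip [([222.0, 190.0], 0.65), ([218.0, 192.0], 0.58)]
pin_rack [([218.0, 192.0], 0.88)]
nest_box [([220.0, 131.0], 0.68), ([214.0, 190.0], 0.41), ([452.0, 213.0], 0.35), ([196.0, 184.0], 0.19)]
feed_jar []
spoon [([450.0, 217.0], 0.87)]
```

View pics/side0.png

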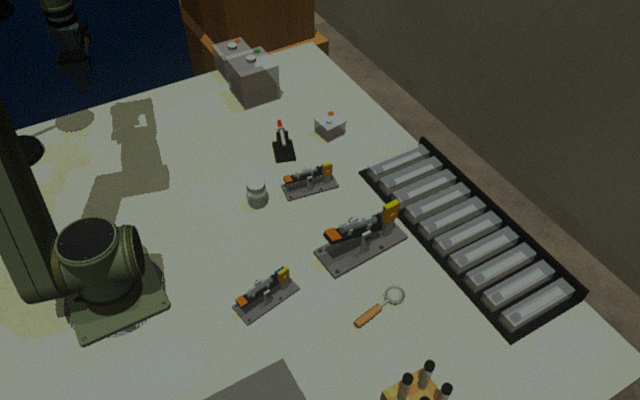

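View pics/top0.png

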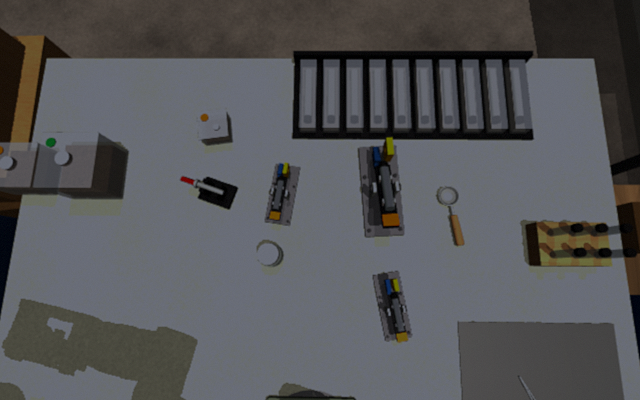

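Side view: large stand at (359,244), with smaller look-alikes at (311,188) and (265,297). The rack and pin are at (286,154). Top view: large stand at (382,190), rack at (217,192), pin tab at (187,181). I'll make enlarged crops to get a precise fit.

Run:
```python
from h import *
T=[]
for n,(a,b) in {"top":((335,135),(172,145)),"side":((310,180),(240,105))}.items():
    f=cam(n); r=[]
    for (u,v) in (a,b):
        w=(100,105) if (u,v)==a else (75,75)
        if n=="side" and (u,v)==a: w=(105,105)
        c=f["frame"][v:v+w[1],u:u+w[0],::-1]; r.append(cv2.resize(cv2.convertScaleAbs(c,alpha=1.5,beta=15),(395,295) if 0 else (w[0]*(4 if w[0]>=100 else 4),w[1]*4),interpolation=cv2.INTER_CUBIC))
    h=max(x.shape[0] for x in r); 
    T.append(np.hstack([cv2.copyMakeBorder(x,0,300*0+h-x.shape[0],0,0,0) for x in r]))
cv2.imwrite("pics/c1.png",T[0]);cv2.imwrite("pics/c2.png",T[1]);print([t.shape for t in T])
f=cam("top");print([np.round(atz(f,u,10)) for u in((360,147),(362,236),(404,236))], np.round(atz(f,(217,192),0)), np.round(f["intrinsics"]).tolist())
```

```text
[(420, 700, 3), (420, 720, 3)]
[array([ 693., -114.,   10.]), array([ 466., -117.,   10.]), array([ 467., -219.,   10.])] [575. 249.   0.] [[363.0, 0.0, 324.0], [0.0, 363.0, 199.0], [0.0, 0.0, 1.0]]
```

View pics/c1.png

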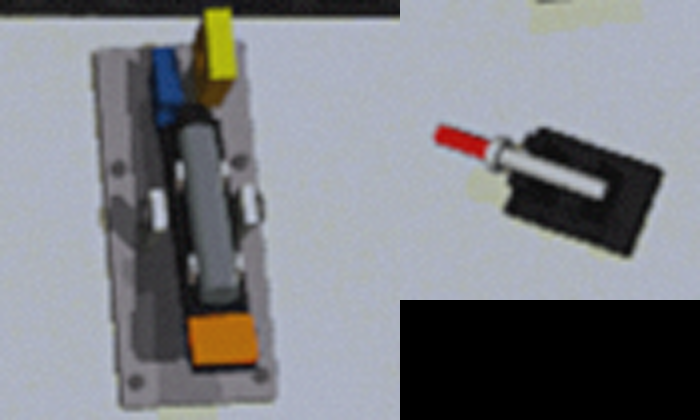

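View pics/c2.png

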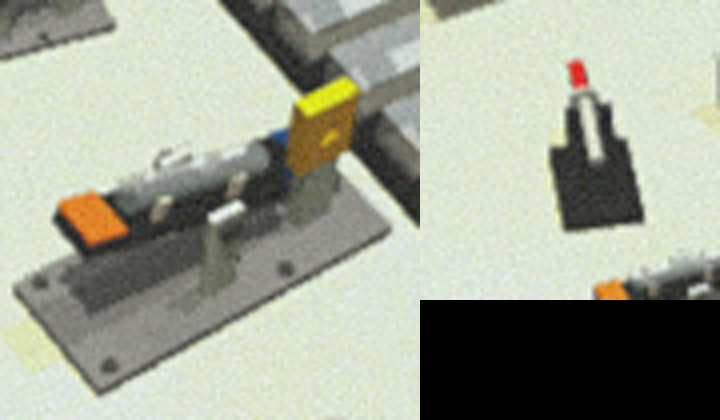

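```bash
cat > fit.py <<'E'
from h import *
from scipy.optimize import least_squares
F={n:cam(n) for n in("top","side")}
def R(a): c,s=np.cos(a),np.sin(a); return np.array([[c,-s,0],[s,c,0],[0,0,1]])
def cr(x,y,h,th): return np.array([x*np.cos(th)-h*np.sin(th),y,75+x*np.sin(th)+h*np.cos(th)])
def pts(th,dz): return dict(A=[125,48,10],B=[125,-48,10],C=[-105,48,10],D=[-105,-48,10],T=cr(-86,0,12,th),K=[83.6,-11,118.2+dz])
M={"top":dict(A=(358.75,147),B=(396.5,145),C=(364.5,236.5),D=(403.75,235),T=(391,220),K=(390,146)),
"side":dict(C=(313.75,252.5),D=(335,278),B=(407.5,237.5),T=(333,234.5),K=(391.5,204))}
def W(p,P): return R(p[2])@np.array(P,float)+[p[0],p[1],0]
def res(p): 
    q=pts(p[3],p[4]); return np.concatenate([proj(F[n],W(p,q[k]))-M[n][k] for n in M for k in M[n]])
r=least_squares(res,[578,-165,0,-.3,0],loss="soft_l1"); p=r.x
print("stand",p,"deg",np.degrees(p[2])); print(np.round(res(p).reshape(-1,2),1).tolist())
for n,P in dict(tail0=cr(-86,0,12,p[3]),eye0=cr(85,18,0,p[3]),keep=[83.6,-4,90.2+p[4]]).items(): print(n,W(p,P).round(1),[proj(F[m],W(p,P)).round(1) for m in F])
# pin
N={"top":{-66:(223.2,192.6),0:(197.5,183.3),42:(181.5,178)},"side":{-66:(284.3,145.5),0:(281.5,128),42:(278.8,121)}}
def rp(q): return np.concatenate([proj(F[n],R(q[2])@np.array([0,k,0])+[q[0],q[1],55])-N[n][k] for n in N for k in N[n]])
s=least_squares(rp,[585,300,0.]);print("pin",s.x,np.degrees(s.x[2]),np.round(rp(s.x).reshape(-1,2),1).tolist())
E
python3 fit.py
```

```text
stand [ 5.72003052e+02 -1.67300635e+02  6.40229309e-02 -2.47934094e-01
  5.30302761e+00] deg 3.668243732873312
[[0.2, -0.1], [-0.1, -0.2], [1.3, 0.1], [1.4, -0.5], [0.2, -0.2], [0.7, -0.2], [-1.4, -2.1], [-0.9, -0.7], [0.4, -1.3], [-0.7, -0.1], [-0.4, 0.2]]
tail0 [ 491.7 -172.4  107.7] [array([391.2, 219.8]), array([332.3, 234.4])]
eye0 [ 653.1 -144.1   54.1] [array([374. , 156.7]), array([380.6, 215.6])]
keep [ 655.7 -165.9   95.5] [array([385.7, 150.1]), array([388.1, 210.1])]
pin [ 5.84104725e+02  2.79283747e+02 -3.28827230e-01] -18.84041245809548 [[-0.2, -0.6], [0.1, -0.1], [0.2, -0.4], [-0.3, -1.0], [-0.8, 1.9], [-0.1, 0.0]]
```

```bash
python3 -m handwheel '[{"gripper":0,"travel":[0,0,0],"twist":0.122},{"gripper":0,"travel":[0,0,0],"twist":0.122},{"gripper":0,"travel":[0,0,0],"twist":0.122},{"gripper":0,"travel":[0,0,0],"twist":0.122},{"gripper":0,"travel":[0,0,0],"twist":0.122}]' 40
python3 -m handwheel '[{"gripper":0,"travel":[0,0,0],"twist":0.122},{"gripper":0,"travel":[0,0,0],"twist":0.122},{"gripper":0,"travel":[0,0,0],"twist":0.122},{"gripper":0,"travel":[0,0,0],"twist":0.122},{"gripper":0,"travel":[0,0,0],"twist":0.122}]'
python3 -m handwheel '[{"gripper":0,"travel":[0,0,0],"twist":0.052},{"gripper":0,"travel":[-0.0375,0.0153,0],"twist":0},{"gripper":0,"travel":[-0.0375,0.0153,0],"twist":0},{"gripper":0,"travel":[-0.0375,0.0153,0],"twist":0},{"gripper":0,"travel":[-0.0375,0.0153,0],"twist":0}]'
python3 -m handwheel '[{"gripper":0,"travel":[-0.0375,0.0153,0],"twist":0},{"gripper":0,"travel":[-0.0375,0.0153,0],"twist":0},{"gripper":0,"travel":[-0.0375,0.0153,0],"twist":0},{"gripper":0,"travel":[-0.0375,0.0153,0],"twist":0},{"gripper":0,"travel":[-0.0375,0.0153,0],"twist":0}]'
```

```text
time_s: 1.87
ee_pos: [133.8, 559.2, 404.8]
ee_rot: [180.0, -0.0, 131.2]
force: [-0.8, 0.2, -0.3]
gripper_width: 60.7
time_s: 2.28
ee_pos: [133.8, 559.2, 404.8]
ee_rot: [-180.0, -0.0, 96.3]
force: [0.2, -0.1, -0.4]
gripper_width: 27.1
time_s: 2.7
ee_pos: [204.7, 411.9, 404.6]
ee_rot: [180.0, 0.0, 93.7]
force: [0.8, -0.2, 0.0]
gripper_width: 0.3
time_s: 3.12
ee_pos: [292.9, 229.4, 405.0]
ee_rot: [179.9, -0.0, 93.7]
force: [0.2, -0.9, 0.1]
gripper_width: 0.2
```

```bash
python3 -m handwheel '[{"gripper":0,"travel":[-0.0378,0.0152,0],"twist":0},{"gripper":0,"travel":[-0.0378,0.0152,0],"twist":0},{"gripper":0,"travel":[-0.0378,0.0152,0],"twist":0},{"gripper":0,"travel":[-0.0378,0.0152,0],"twist":0},{"gripper":0,"travel":[-0.0378,0.0152,0],"twist":0}]'
python3 -m handwheel '[{"gripper":0,"travel":[-0.0378,0.0152,0],"twist":0},{"gripper":0,"travel":[-0.0378,0.0152,0],"twist":0},{"gripper":0,"travel":[-0.0378,0.0152,0],"twist":0},{"gripper":0,"travel":[-0.0378,0.0152,0],"twist":0},{"gripper":0,"travel":[-0.0378,0.0152,0],"twist":0}]'
python3 -m handwheel '[{"gripper":0,"travel":[-0.0378,0.0152,0],"twist":0},{"gripper":0,"travel":[0,0,0.035],"twist":0},{"gripper":0,"travel":[0,0,0.035],"twist":0},{"gripper":0,"travel":[0,0,0.01],"twist":0},{"gripper":0,"travel":[0,0,0],"twist":0}]'
python3 - <<'E'
from h import *
s=env.state();print(s["ee_pos"],s["force"])
E
```

```text
time_s: 3.53
ee_pos: [380.9, 45.4, 405.2]
ee_rot: [179.9, -0.0, 93.7]
force: [0.3, 0.3, -0.1]
gripper_width: 0.1
time_s: 3.95
ee_pos: [469.0, -138.5, 404.9]
ee_rot: [180.0, -0.0, 93.6]
force: [0.9, 0.1, 0.1]
gripper_width: 0.5
time_s: 4.37
ee_pos: [485.3, -172.8, 322.0]
ee_rot: [-179.6, -0.2, 93.7]
force: [-0.0, 0.7, -0.3]
gripper_width: 0.5
[ 485.33073181 -172.79797966  322.04508555] [-0.02288077  0.73782195 -0.26788093]
```

```bash
python3 -m handwheel '[{"gripper":0,"travel":[0,0,0.006],"twist":0},{"gripper":0,"travel":[0,0,0.006],"twist":0},{"gripper":0,"travel":[0,0,0.006],"twist":0},{"gripper":0,"travel":[0,0,0.006],"twist":0},{"gripper":0,"travel":[0,0,0.006],"twist":0}]'
python3 -m handwheel '[{"gripper":0,"travel":[0,0,0.006],"twist":0},{"gripper":0,"travel":[0,0,0.006],"twist":0},{"gripper":0,"travel":[0,0,0.006],"twist":0},{"gripper":0,"travel":[0,0,0.006],"twist":0},{"gripper":0,"travel":[0,0,0.006],"twist":0}]'
python3 -m handwheel '[{"gripper":0,"travel":[0,0,0.003],"twist":0},{"gripper":0,"travel":[0,0,0.002],"twist":0},{"gripper":0,"travel":[0,0,0],"twist":0},{"gripper":0,"travel":[0,0,0],"twist":0},{"gripper":0,"travel":[0,0,0],"twist":0}]'
```

```text
time_s: 4.78
ee_pos: [486.3, -172.9, 295.1]
ee_rot: [179.9, 0.0, 93.7]
force: [-0.8, 0.3, 1.3]
gripper_width: 0.3
time_s: 5.2
ee_pos: [486.1, -173.0, 264.0]
ee_rot: [-180.0, -0.0, 93.7]
force: [-1.1, 0.6, 1.2]
gripper_width: 0.9
time_s: 5.62
ee_pos: [486.4, -173.1, 259.9]
ee_rot: [180.0, 0.0, 93.7]
force: [0.4, -0.8, -0.4]
gripper_width: 0.2
```

```bash
python3 -m handwheel '[{"gripper":0,"travel":[0,0,-0.01],"twist":0},{"gripper":0,"travel":[0,0,-0.03],"twist":0},{"gripper":0,"travel":[0,0,-0.03],"twist":0},{"gripper":0,"travel":[0,0,-0.03],"twist":0},{"gripper":0,"travel":[0,0,0],"twist":0}]'
python3 -m handwheel '[{"gripper":60,"travel":[0.0389,0.0113,0],"twist":0},{"gripper":60,"travel":[0.0389,0.0113,0],"twist":0},{"gripper":60,"travel":[0.0389,0.0113,0],"twist":0},{"gripper":60,"travel":[0.0389,0.0113,0],"twist":0},{"gripper":60,"travel":[0.0389,0.0113,0],"twist":0}]'
python3 -m handwheel '[{"gripper":60,"travel":[0.0389,0.0113,0],"twist":0},{"gripper":60,"travel":[0.0389,0.0113,0],"twist":0},{"gripper":60,"travel":[0.0389,0.0113,0],"twist":0},{"gripper":60,"travel":[0.0389,0.0113,0],"twist":0},{"gripper":60,"travel":[0.0389,0.0113,0],"twist":0}]'
python3 -m handwheel '[{"gripper":60,"travel":[0.0389,0.0113,0],"twist":0},{"gripper":60,"travel":[0.0389,0.0113,0],"twist":0.0983},{"gripper":60,"travel":[0,0,0],"twist":0.0983},{"gripper":60,"travel":[0,0,0],"twist":0.0983},{"gripper":60,"travel":[0,0,0],"twist":0.0983}]'
python3 - <<'E'
from h import *
T=[]
for n,(u,v) in {"top":(335,135),"side":(310,180)}.items():
    f=cam(n);T.append(cv2.resize(cv2.convertScaleAbs(f["frame"][v:v+105,u:u+100,::-1],alpha=1.5,beta=15),(400,420),interpolation=cv2.INTER_CUBIC))
cv2.imwrite("pics/c3.png",np.hstack(T))
for n in ("top","side"):
    for t in("tail","eye","pin"):print(n,t,[(np.round(r["uv"],1).tolist(),round(r["confidence"],2)) for r in env.pinpoint(n,t)])
print(env.state()["ee_pos"],env.state()["ee_rot"])
E
```

```text
time_s: 6.03
ee_pos: [487.6, -173.5, 366.6]
ee_rot: [179.3, 0.3, 93.7]
force: [2.2, -0.1, -0.5]
gripper_width: 0.4
time_s: 6.45
ee_pos: [530.1, 26.4, 360.6]
ee_rot: [179.9, 0.0, 93.6]
force: [0.3, -1.2, 0.0]
gripper_width: 30.6
time_s: 6.87
ee_pos: [574.0, 224.5, 360.5]
ee_rot: [179.9, -0.0, 93.7]
force: [0.8, -0.7, -0.1]
gripper_width: 54.6
time_s: 7.28
ee_pos: [591.5, 302.6, 359.8]
ee_rot: [180.0, 0.0, 71.0]
force: [0.3, 0.1, 0.2]
gripper_width: 54.5
top tail [([274.0, 215.7], 0.73), ([388.4, 227.1], 0.61), ([403.7, 333.1], 0.57), ([220.1, 191.3], 0.44)]
top eye [([374.3, 147.2], 0.91), ([281.0, 173.2], 0.9), ([385.4, 287.3], 0.77)]
top pin []
side tail [([284.3, 178.8], 0.88), ([328.4, 245.4], 0.71), ([242.2, 300.8], 0.68)]
side eye [([381.1, 200.9], 0.89), ([324.9, 163.0], 0.73), ([277.5, 270.1], 0.56), ([328.3, 129.6], 0.22)]
side pin []
[591.7136414  301.22754077 359.98176522] [ 1.79992243e+02 -1.55444149e-02  7.11713346e+01]
```

View pics/c3.png

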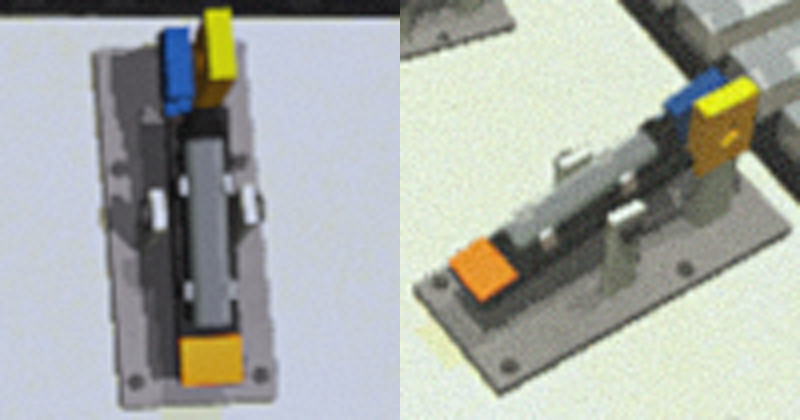

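Cradle is now tipped up, with the tail pad at about (388,225) in the top view and the blue knuckle beside the yellow. The keeper's far hole shows at about (392,214) in the side view. I'll refit with these, then grasp the pin.

```bash
cat > fit2.py <<'E'
exec(open("fit.py").read().split("r=least")[0])
M["top"].update(T=(387.75,224.75),U=(378.5,152));M["side"].update(T=(331,247),U=(383.75,203.2),H=(392.3,214.5))
def pts(th,dz): return dict(A=[125,48,10],B=[125,-48,10],C=[-105,48,10],D=[-105,-48,10],T=cr(-86,0,12,th),K=[83.6,-11,118.2+dz],U=cr(85,11,18,th),H=[83.6,-18,90.2+dz])
p=least_squares(res,[572,-167,0.06,.24,5],loss="soft_l1").x
print(p,np.degrees(p[2]));print(np.round(res(p).reshape(-1,2),1).tolist())
print("eye",W(p,cr(85,18,0,p[3])),"keep",W(p,[83.6,-4,90.2+p[4]]))
E
python3 fit2.py
python3 -m handwheel '[{"gripper":60,"travel":[0,0,0.035],"twist":0},{"gripper":60,"travel":[0,0,0.035],"twist":0},{"gripper":60,"travel":[0,0,0.035],"twist":0},{"gripper":60,"travel":[0,0,0.031],"twist":0},{"gripper":60,"travel":[0,0,0],"twist":0}]' 40
```

```text
[ 5.72086704e+02 -1.67409940e+02  6.43953169e-02  2.45251555e-01
  4.12949817e+00] 3.6895798780838507
[[0.2, -0.1], [-0.1, -0.2], [1.3, 0.1], [1.5, -0.6], [0.7, 0.2], [0.7, -0.1], [2.0, -1.8], [-1.3, -2.0], [-0.9, -0.7], [0.5, -1.3], [-1.2, -0.5], [-0.4, 0.5], [-0.5, -0.8], [-0.7, -0.5]]
eye [ 653.21396804 -144.1411055    95.63803059] keep [ 655.77083234 -166.02192072   94.32949817]
time_s: 8.2
ee_pos: [589.5, 300.3, 217.0]
ee_rot: [-179.5, 0.5, 71.2]
force: [-1.2, -0.1, -0.3]
gripper_width: 54.7
```

```bash
python3 -m handwheel '[{"gripper":60,"travel":[0,0,0],"twist":0},{"gripper":60,"travel":[0,0,0],"twist":0}]'
python3 - <<'E'
from h import *
T=[]
for n,(u,v) in {"top":(160,140),"side":(230,75)}.items():
    f=cam(n);T.append(cv2.resize(cv2.convertScaleAbs(f["frame"][v:v+100,u:u+100,::-1],alpha=1.6,beta=25),(400,400),interpolation=cv2.INTER_CUBIC))
cv2.imwrite("pics/c4.png",np.hstack(T));print(env.state()["ee_pos"],env.state()["ee_rot"])
E
```

```text
time_s: 8.37
ee_pos: [592.6, 301.9, 225.7]
ee_rot: [179.9, -0.1, 71.1]
force: [0.4, 0.8, 1.1]
gripper_width: 54.8
[592.59407143 301.9147631  226.62777397] [179.79181703  -0.21404975  71.14304086]
```

View pics/c4.png

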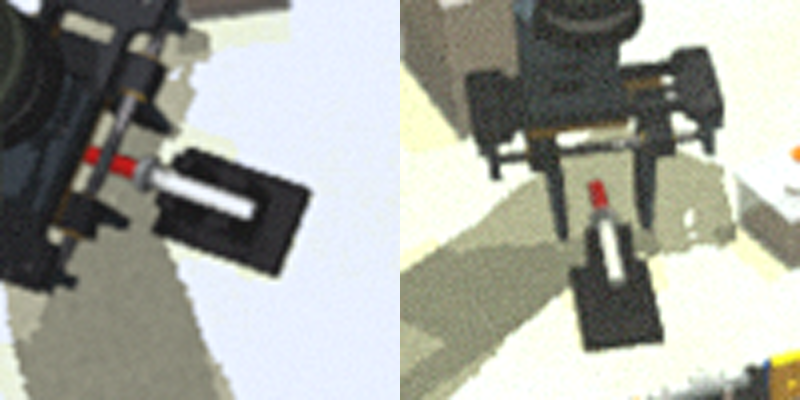

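The red tab sits midway between the two fingers (about (379,120) in the side view), so I'll close on it.

```bash
python3 -m handwheel '[{"gripper":0,"travel":[0,0,0],"twist":0},{"gripper":0,"travel":[0,0,0],"twist":0},{"gripper":0,"travel":[0,0,0],"twist":0},{"gripper":0,"travel":[0,0,0],"twist":0},{"gripper":0,"travel":[0,0,0],"twist":0}]' 45
python3 -m handwheel '[{"gripper":0,"travel":[0,0,0],"twist":0},{"gripper":0,"travel":[0,0,0],"twist":0},{"gripper":0,"travel":[0,0,0],"twist":0},{"gripper":0,"travel":[0,0,0],"twist":0},{"gripper":0,"travel":[0,0,0],"twist":0}]'
python3 -m handwheel '[{"gripper":0,"travel":[0,0,-0.005],"twist":0},{"gripper":0,"travel":[0,0,-0.01],"twist":0},{"gripper":0,"travel":[0,0,-0.02],"twist":0},{"gripper":0,"travel":[0,0,-0.03],"twist":0},{"gripper":0,"travel":[0,0,-0.03],"twist":0}]'
python3 -m handwheel '[{"gripper":0,"travel":[0,0,-0.02],"twist":-0.0981},{"gripper":0,"travel":[0,0,0],"twist":-0.0981},{"gripper":0,"travel":[0,0,0],"twist":-0.0981},{"gripper":0,"travel":[0,0,0],"twist":-0.0981},{"gripper":0,"travel":[0,0,0],"twist":0}]'
```

```text
time_s: 8.88
ee_pos: [591.7, 301.5, 224.1]
ee_rot: [180.0, -0.0, 71.1]
force: [0.3, -0.6, -0.2]
gripper_width: 24.5
time_s: 9.3
ee_pos: [591.7, 301.5, 223.7]
ee_rot: [-180.0, 0.0, 71.1]
force: [-0.1, 0.2, 0.6]
gripper_width: 11.8
time_s: 9.72
ee_pos: [591.4, 301.4, 319.9]
ee_rot: [-179.9, 0.1, 71.1]
force: [-0.2, 0.2, -0.5]
gripper_width: 12.3
time_s: 10.13
ee_pos: [591.5, 301.5, 339.9]
ee_rot: [180.0, -0.0, 93.7]
force: [-0.4, -0.0, -0.8]
gripper_width: 11.7
```

```bash
python3 -m handwheel '[{"gripper":0,"travel":[-0.02,0.0037,0],"twist":0},{"gripper":0,"travel":[-0.0365,0.0037,0],"twist":0},{"gripper":0,"travel":[-0.0365,0.0037,0],"twist":0},{"gripper":0,"travel":[-0.0365,0.0037,0],"twist":0},{"gripper":0,"travel":[-0.0365,0.0037,0],"twist":0}]'
python3 -m handwheel '[{"gripper":0,"travel":[-0.0365,0.0037,0],"twist":0},{"gripper":0,"travel":[-0.0365,0.0037,0],"twist":0},{"gripper":0,"travel":[-0.0365,0.0037,0],"twist":0},{"gripper":0,"travel":[-0.0365,0.0038,0],"twist":0},{"gripper":0,"travel":[-0.0167,0,0],"twist":0}]'
python3 -m handwheel '[{"gripper":0,"travel":[0,0,0.025],"twist":0},{"gripper":0,"travel":[0,0,0.025],"twist":0},{"gripper":0,"travel":[0,0,0.016],"twist":0},{"gripper":0,"travel":[0,0,0.01],"twist":0},{"gripper":0,"travel":[0,0,0],"twist":0}]'
python3 -m handwheel '[{"gripper":0,"travel":[0,0,0],"twist":0},{"gripper":0,"travel":[0,0,0],"twist":0},{"gripper":0,"travel":[0,0,0],"twist":0}]'
python3 - <<'E'
from h import *
T=[]
for n,(u,v) in {"top":(310,95),"side":(320,155)}.items():
    f=cam(n);T.append(cv2.resize(cv2.convertScaleAbs(f["frame"][v:v+100,u:u+100,::-1],alpha=1.6,beta=20),(400,400),interpolation=cv2.INTER_CUBIC))
    for t in("pin_tip","pin","eye","keeper_mean"):print(n,t,[(np.round(r["uv"],1).tolist(),round(r["confidence"],2)) for r in env.pinpoint(n,t)])
cv2.imwrite("pics/c5.png",np.hstack(T));s=env.state();print(s["ee_pos"],s["ee_rot"],s["force"],s["torque"])
E
```

```text
time_s: 10.55
ee_pos: [620.5, 135.6, 339.3]
ee_rot: [180.0, -0.0, 93.5]
force: [0.5, -0.7, 0.4]
gripper_width: 11.8
time_s: 10.97
ee_pos: [646.2, -28.5, 339.3]
ee_rot: [179.9, 0.1, 93.3]
force: [-0.1, -0.5, -0.7]
gripper_width: 12.1
time_s: 11.38
ee_pos: [645.2, -24.4, 260.6]
ee_rot: [-179.7, -0.0, 93.5]
force: [-0.3, -0.6, -0.7]
gripper_width: 11.6
time_s: 11.63
ee_pos: [646.3, -24.3, 264.4]
ee_rot: [179.8, 0.0, 93.6]
force: [0.2, 0.6, -0.7]
gripper_width: 11.4
top pin_tip []
top pin []
top eye [([384.1, 281.9], 0.91), ([374.5, 150.1], 0.69)]
top keeper_mean [([391.7, 283.1], 0.88), ([379.9, 148.3], 0.83), ([381.6, 193.8], 0.33)]
side pin_tip [([257.9, 202.9], 0.67), ([372.8, 200.8], 0.6)]
side pin [([356.9, 184.6], 0.57)]
side eye [([276.9, 270.4], 0.97), ([323.6, 167.1], 0.63), ([377.2, 200.2], 0.56)]
side keeper_mean [([323.6, 165.8], 0.81), ([387.5, 213.0], 0.73), ([280.4, 275.4], 0.65)]
[645.77283081 -24.41490793 262.74985478] [ 1.79999183e+02 -4.99092918e-03  9.36214599e+01] [ 0.33638774 -1.08743089 -0.4006828 ] [-0.10894398  0.08699604  0.01201815]
```

View pics/c5.png

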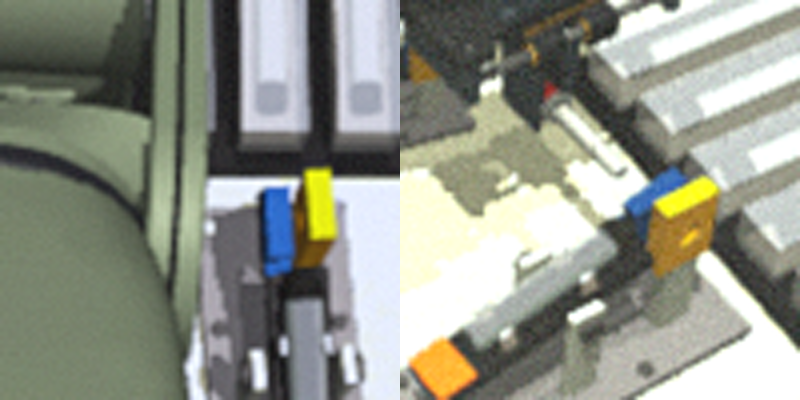

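```bash
cat >> fit2.py <<'E'
print("PIN"); f=F["side"]; zc=float(env.state()["ee_pos"][2])
for n,y,m in(("tip",48,(375,197)),("collar",114,(360,180.7))):
    a=proj(f,W(p,[82.7,y,zc-169])); print(n,a,"obs",m,"du/dz",proj(f,W(p,[82.7,y,zc-159]))-a,"du/dx",proj(f,W(p,[92.7,y,zc-169]))-a)
E
python3 fit2.py|sed -n '/PIN/,$p'
```

```text
PIN
tip [374.84180332 197.69429349] obs (375, 197) du/dz [ 0.34915876 -2.71022252] du/dx [ 3.14790248 -1.59187403]
collar [359.25504933 181.99619348] obs (360, 180.7) du/dz [ 0.25175297 -2.72444638] du/dx [ 3.10486995 -1.50584005]
```

```bash
python3 -m handwheel '[{"gripper":0,"travel":[-0.006,0,-0.0015],"twist":0},{"gripper":0,"travel":[-0.006,0,0],"twist":0},{"gripper":0,"travel":[-0.006,0,0],"twist":0},{"gripper":0,"travel":[-0.004,0,0],"twist":0},{"gripper":0,"travel":[0,0,0],"twist":0}]'
python3 -m handwheel '[{"gripper":0,"travel":[-0.002,0,0],"twist":0},{"gripper":0,"travel":[-0.002,0,0],"twist":0},{"gripper":0,"travel":[-0.002,0,0],"twist":0},{"gripper":0,"travel":[-0.002,0,0],"twist":0},{"gripper":0,"travel":[0,0,0],"twist":0}]'
python3 -m handwheel '[{"gripper":0,"travel":[-0.001,0,0],"twist":0},{"gripper":0,"travel":[-0.001,0,0],"twist":0},{"gripper":0,"travel":[-0.001,0,0],"twist":0},{"gripper":0,"travel":[0,0,0],"twist":0}]'
python3 - <<'E'
from h import *
s=env.state();print(s["ee_pos"],s["force"],s["torque"])
E
```

```text
time_s: 12.65
ee_pos: [647.2, -47.6, 264.2]
ee_rot: [180.0, 0.0, 93.5]
force: [0.2, 0.9, -1.3]
gripper_width: 11.9
time_s: 13.07
ee_pos: [647.7, -54.7, 264.2]
ee_rot: [180.0, 0.0, 93.6]
force: [0.2, 0.4, -0.8]
gripper_width: 11.9
time_s: 13.4
ee_pos: [647.9, -57.5, 264.2]
ee_rot: [180.0, -0.0, 93.6]
force: [-0.3, 0.0, -0.9]
gripper_width: 11.2
[647.88823058 -57.50742611 264.20949971] [-0.30407149  0.01702665 -0.90858556] [-0.08486162  0.04589094 -0.02681861]
```

```bash
for i in 1 2; do :; done; python3 -m handwheel '[{"gripper":0,"travel":[-0.001,0,0],"twist":0},{"gripper":0,"travel":[-0.001,0,0],"twist":0},{"gripper":0,"travel":[-0.001,0,0],"twist":0},{"gripper":0,"travel":[0,0,0],"twist":0}]'
python3 -m handwheel '[{"gripper":0,"travel":[-0.001,0,0],"twist":0},{"gripper":0,"travel":[-0.001,0,0],"twist":0},{"gripper":0,"travel":[-0.001,0,0],"twist":0},{"gripper":0,"travel":[0,0,0],"twist":0}]'
python3 - <<'E'
from h import *
s=env.state();print(s["ee_pos"],s["force"],s["torque"])
E
```

```text
time_s: 13.73
ee_pos: [648.1, -60.6, 264.2]
ee_rot: [180.0, -0.0, 93.6]
force: [0.5, 0.2, -0.4]
gripper_width: 11.7
time_s: 14.07
ee_pos: [648.3, -63.6, 264.2]
ee_rot: [180.0, -0.0, 93.6]
force: [-0.4, -0.5, 0.2]
gripper_width: 12.0
[648.26315832 -63.58364227 264.22702144] [-0.41614107 -0.47211713  0.207024  ] [-0.05846212  0.06014745  0.00948578]
```

```bash
python3 -m handwheel '[{"gripper":0,"travel":[-0.002,0,0],"twist":0},{"gripper":0,"travel":[-0.002,0,0],"twist":0},{"gripper":0,"travel":[-0.002,0,0],"twist":0},{"gripper":0,"travel":[-0.002,0,0],"twist":0},{"gripper":0,"travel":[0,0,0],"twist":0}]'
python3 -m handwheel '[{"gripper":0,"travel":[-0.001,0,0],"twist":0},{"gripper":0,"travel":[-0.001,0,0],"twist":0},{"gripper":0,"travel":[-0.001,0,0],"twist":0},{"gripper":0,"travel":[0,0,0],"twist":0}]'
python3 -m handwheel '[{"gripper":0,"travel":[-0.001,0,0],"twist":0},{"gripper":0,"travel":[-0.001,0,0],"twist":0},{"gripper":0,"travel":[0,0,0],"twist":0},{"gripper":0,"travel":[0,0,0],"twist":0}]'
python3 - <<'E'
from h import *
s=env.state();print(s["ee_pos"],s["force"],s["torque"])
E
```

```text
time_s: 14.48
ee_pos: [648.8, -71.8, 264.2]
ee_rot: [180.0, 0.0, 93.6]
force: [0.3, -0.4, -0.9]
gripper_width: 11.8
time_s: 14.82
ee_pos: [649.0, -74.5, 264.2]
ee_rot: [180.0, -0.0, 93.6]
force: [-0.5, 0.5, -0.5]
gripper_width: 12.2
time_s: 15.15
ee_pos: [649.2, -76.4, 264.3]
ee_rot: [180.0, 0.0, 93.6]
force: [0.8, 0.8, -0.2]
gripper_width: 11.8
[649.16176053 -76.35896939 264.32379721] [ 0.84583754  0.79810174 -0.24602492] [-0.05064048 -0.05499079  0.0512157 ]
```

```bash
python3 -m handwheel '[{"gripper":0,"travel":[-0.001,0,0],"twist":0},{"gripper":0,"travel":[0,0,0],"twist":0}]'
python3 -m handwheel '[{"gripper":0,"travel":[-0.001,0,0],"twist":0},{"gripper":0,"travel":[0,0,0],"twist":0}]'
python3 -m handwheel '[{"gripper":0,"travel":[-0.001,0,0],"twist":0},{"gripper":0,"travel":[0,0,0],"twist":0},{"gripper":0,"travel":[0,0,0],"twist":0}]'
python3 - <<'E'
from h import *
s=env.state();print(s["ee_pos"],s["force"],s["torque"])
E
```

```text
time_s: 15.32
ee_pos: [649.3, -77.3, 264.4]
ee_rot: [180.0, -0.0, 93.6]
force: [0.7, 1.1, 0.2]
gripper_width: 11.8
time_s: 15.48
ee_pos: [649.5, -78.2, 264.5]
ee_rot: [179.9, -0.0, 93.6]
force: [1.9, 2.2, 0.3]
gripper_width: 12.0
time_s: 15.73
ee_pos: [649.6, -79.4, 264.6]
ee_rot: [179.9, 0.0, 93.6]
force: [2.8, 2.0, 1.2]
gripper_width: 11.8
[649.59290921 -79.44231599 264.58158657] [2.80906081 2.0310867  1.18308269] [-0.02807504 -0.30387286  0.22760393]
```

Light contact pushing the pin +x and slightly up suggests the taper is at the keeper's hole edge. I'll shift that way.

```bash
python3 -m handwheel '[{"gripper":0,"travel":[0,0.0008,-0.0005],"twist":0},{"gripper":0,"travel":[0,0,0],"twist":0},{"gripper":0,"travel":[0,0,0],"twist":0}]'
python3 -m handwheel '[{"gripper":0,"travel":[-0.001,0.0,0],"twist":0},{"gripper":0,"travel":[0,0,0],"twist":0},{"gripper":0,"travel":[0,0,0],"twist":0}]'
python3 - <<'E'
from h import *
s=env.state();print(s["ee_pos"],s["force"],s["torque"])
E
```

```text
time_s: 15.98
ee_pos: [650.0, -79.5, 264.6]
ee_rot: [-180.0, 0.0, 93.6]
force: [0.9, 0.0, 0.0]
gripper_width: 11.7
time_s: 16.23
ee_pos: [650.1, -80.4, 264.7]
ee_rot: [-180.0, -0.0, 93.6]
force: [1.1, 0.4, 0.4]
gripper_width: 11.6
[650.09707055 -80.36517759 264.69113177] [1.05892595 0.39930573 0.40912437] [-0.04456286 -0.24104084  0.11791588]
```

```bash
python3 -m handwheel '[{"gripper":0,"travel":[-0.001,0.0005,-0.0003],"twist":0},{"gripper":0,"travel":[-0.001,0,0],"twist":0},{"gripper":0,"travel":[0,0,0],"twist":0}]'
python3 -m handwheel '[{"gripper":0,"travel":[-0.001,0.0,0],"twist":0},{"gripper":0,"travel":[-0.001,0,0],"twist":0},{"gripper":0,"travel":[0,0,0],"twist":0}]'
python3 - <<'E'
from h import *
s=env.state();print(s["ee_pos"],s["force"],s["torque"])
E
```

```text
time_s: 16.48
ee_pos: [650.6, -82.5, 264.8]
ee_rot: [-180.0, -0.0, 93.6]
force: [0.9, 0.7, -0.5]
gripper_width: 12.0
time_s: 16.73
ee_pos: [650.7, -84.5, 264.8]
ee_rot: [-180.0, -0.0, 93.6]
force: [-0.1, -0.9, -0.8]
gripper_width: 12.0
[650.72036343 -84.49706198 264.83876945] [-0.06450563 -0.88886577 -0.80256843] [-0.12391329  0.00402176 -0.00393347]
```

```bash
python3 -m handwheel '[{"gripper":0,"travel":[-0.0015,0.0,0],"twist":0},{"gripper":0,"travel":[-0.0015,0,0],"twist":0},{"gripper":0,"travel":[-0.0015,0,0],"twist":0},{"gripper":0,"travel":[-0.0015,0,0],"twist":0},{"gripper":0,"travel":[0,0,0],"twist":0}]'
python3 -m handwheel '[{"gripper":0,"travel":[-0.0015,0.0,0],"twist":0},{"gripper":0,"travel":[-0.0015,0,0],"twist":0},{"gripper":0,"travel":[-0.0015,0,0],"twist":0},{"gripper":0,"travel":[-0.0015,0,0],"twist":0},{"gripper":0,"travel":[0,0,0],"twist":0}]'
python3 - <<'E'
from h import *
s=env.state();print(s["ee_pos"],s["force"],s["torque"])
E
```

```text
time_s: 17.15
ee_pos: [651.2, -90.6, 264.9]
ee_rot: [-180.0, -0.0, 93.6]
force: [0.1, 0.2, 0.0]
gripper_width: 11.6
time_s: 17.57
ee_pos: [651.6, -96.5, 265.0]
ee_rot: [-180.0, 0.0, 93.6]
force: [-0.3, 0.0, -0.6]
gripper_width: 11.9
[651.64330053 -96.50877551 264.97316885] [-0.33905651  0.0284492  -0.57983544] [-0.10706383  0.06162592 -0.0238088 ]
```

```bash
python3 -m handwheel '[{"gripper":0,"travel":[-0.002,0.0,0],"twist":0},{"gripper":0,"travel":[-0.002,0,0],"twist":0},{"gripper":0,"travel":[-0.002,0,0],"twist":0},{"gripper":0,"travel":[-0.002,0,0],"twist":0},{"gripper":0,"travel":[0,0,0],"twist":0}]'
python3 -m handwheel '[{"gripper":0,"travel":[-0.002,0.0,0],"twist":0},{"gripper":0,"travel":[-0.002,0,0],"twist":0},{"gripper":0,"travel":[-0.002,0,0],"twist":0},{"gripper":0,"travel":[-0.002,0,0],"twist":0},{"gripper":0,"travel":[0,0,0],"twist":0}]'
python3 - <<'E'
from h import *
s=env.state();print(s["ee_pos"],s["force"],s["torque"])
T=[]
for n,(u,v) in {"top":(310,95),"side":(320,155)}.items():
    f=cam(n);T.append(cv2.resize(cv2.convertScaleAbs(f["frame"][v:v+100,u:u+100,::-1],alpha=1.6,beta=20),(400,400),interpolation=cv2.INTER_CUBIC))
cv2.imwrite("pics/c6.png",np.hstack(T))
E
```

```text
time_s: 17.98
ee_pos: [652.2, -104.6, 265.0]
ee_rot: [-180.0, 0.0, 93.6]
force: [0.2, -1.0, -1.0]
gripper_width: 12.0
time_s: 18.4
ee_pos: [652.6, -112.6, 265.0]
ee_rot: [-180.0, 0.0, 93.6]
force: [1.0, -0.6, -1.1]
gripper_width: 11.5
[ 652.64190478 -112.6226039   264.96857885] [ 0.95469472 -0.55882305 -1.05616712] [-0.14893333  0.12569431 -0.04260565]
```

View pics/c6.png

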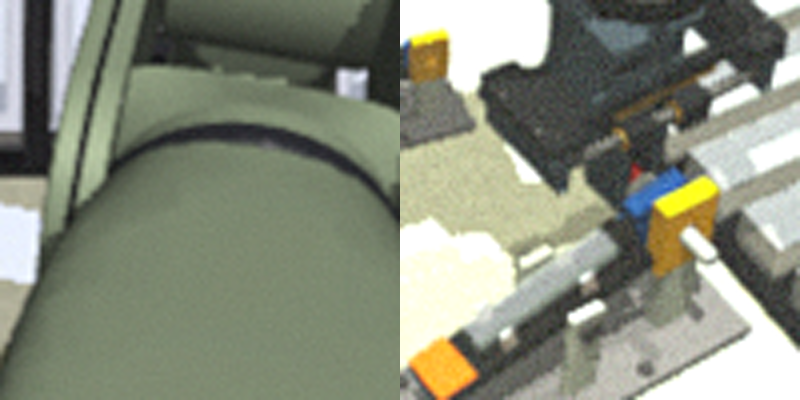

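The nose now shows out of the keeper's far face, at about (395,216) in the side view. I'll press the last ~7 mm gently until the collar makes contact.

```bash
python3 -m handwheel '[{"gripper":0,"travel":[-0.0015,0.0,0],"twist":0},{"gripper":0,"travel":[-0.0015,0,0],"twist":0},{"gripper":0,"travel":[-0.001,0,0],"twist":0},{"gripper":0,"travel":[0,0,0],"twist":0}]'
python3 -m handwheel '[{"gripper":0,"travel":[-0.001,0.0,0],"twist":0},{"gripper":0,"travel":[0,0,0],"twist":0}]'
python3 -m handwheel '[{"gripper":0,"travel":[-0.001,0.0,0],"twist":0},{"gripper":0,"travel":[0,0,0],"twist":0}]'
python3 -m handwheel '[{"gripper":0,"travel":[-0.001,0.0,0],"twist":0},{"gripper":0,"travel":[0,0,0],"twist":0}]'
```

```text
time_s: 18.83
ee_pos: [652.9, -116.4, 265.0]
ee_rot: [180.0, -0.0, 93.6]
force: [-0.2, 0.0, -1.3]
gripper_width: 12.0
time_s: 19.0
ee_pos: [653.0, -117.3, 265.0]
ee_rot: [-180.0, -0.0, 93.6]
force: [-0.5, -0.5, -1.8]
gripper_width: 11.8
time_s: 19.17
ee_pos: [653.0, -118.3, 265.0]
ee_rot: [-180.0, -0.0, 93.6]
force: [-0.8, -0.3, -1.5]
gripper_width: 11.6
time_s: 19.33
ee_pos: [653.1, -118.8, 265.0]
ee_rot: [-180.0, -0.1, 93.6]
force: [0.2, 2.7, -0.8]
gripper_width: 11.8
```

```bash
python3 -m handwheel '[{"gripper":0,"travel":[-0.0005,0.0,0],"twist":0},{"gripper":0,"travel":[0,0,0],"twist":0}]'
python3 -m handwheel '[{"gripper":0,"travel":[-0.0005,0.0,0],"twist":0},{"gripper":0,"travel":[0,0,0],"twist":0}]'
python3 -m handwheel '[{"gripper":0,"travel":[-0.0005,0.0,0],"twist":0},{"gripper":0,"travel":[0,0,0],"twist":0},{"gripper":0,"travel":[0,0,0],"twist":0}]'
```

```text
time_s: 19.5
ee_pos: [653.1, -118.9, 265.0]
ee_rot: [-180.0, -0.1, 93.6]
force: [0.6, 4.6, 0.6]
gripper_width: 11.9
time_s: 19.67
ee_pos: [653.1, -119.0, 265.1]
ee_rot: [-180.0, -0.2, 93.6]
force: [-0.0, 5.9, -0.5]
gripper_width: 11.9
time_s: 19.92
ee_pos: [653.1, -119.2, 265.1]
ee_rot: [-180.0, -0.2, 93.6]
force: [-0.3, 7.1, -0.4]
gripper_width: 11.8
```

Firm collar contact: 7 N with the arm stalled, and within about 1 mm of the expected depth. Releasing and withdrawing upwards.

```bash
python3 -m handwheel '[{"gripper":50,"travel":[0,0,0],"twist":0},{"gripper":50,"travel":[0,0,0],"twist":0},{"gripper":50,"travel":[0,0,0],"twist":0},{"gripper":50,"travel":[0,0,0],"twist":0},{"gripper":50,"travel":[0,0,0],"twist":0}]'
python3 -m handwheel '[{"gripper":50,"travel":[0,0,0],"twist":0},{"gripper":50,"travel":[0,0,-0.01],"twist":0},{"gripper":50,"travel":[0,0,-0.03],"twist":0},{"gripper":50,"travel":[0,0,-0.03],"twist":0},{"gripper":50,"travel":[0,0,-0.04],"twist":0}]'
python3 -m handwheel '[{"gripper":50,"travel":[0.03,-0.02,-0.01],"twist":0},{"gripper":50,"travel":[0.04,-0.01,0],"twist":0},{"gripper":50,"travel":[0.04,-0.01,0],"twist":0},{"gripper":50,"travel":[0.04,-0.01,0],"twist":0},{"gripper":50,"travel":[0.04,-0.01,0],"twist":0}]'
python3 -m handwheel '[{"gripper":50,"travel":[0.04,-0.01,0],"twist":0},{"gripper":50,"travel":[0.04,-0.01,0],"twist":0},{"gripper":50,"travel":[0.04,-0.01,0],"twist":0},{"gripper":50,"travel":[0.03,-0.01,0],"twist":0},{"gripper":50,"travel":[0,0,0],"twist":0}]'
python3 - <<'E'
from h import *
T=[]
for n,(u,v) in {"top":(340,115),"side":(330,165)}.items():
    f=cam(n);T.append(cv2.resize(cv2.convertScaleAbs(f["frame"][v:v+80,u:u+80,::-1],alpha=1.6,beta=20),(400,400),interpolation=cv2.INTER_CUBIC))
    cv2.imwrite(f"pics/{n}9.png",f["frame"][:,:,::-1])
    for t in("pin","pin_tip","eye","feed_jar","nest_box","spoon"):print(n,t,[(np.round(r["uv"],1).tolist(),round(r["confidence"],2)) for r in env.pinpoint(n,t)])
cv2.imwrite("pics/c7.png",np.hstack(T))
E
```

```text
time_s: 20.33
ee_pos: [653.2, -121.1, 265.2]
ee_rot: [180.0, 0.0, 93.6]
force: [-0.1, -0.2, -0.2]
gripper_width: 42.2
time_s: 20.75
ee_pos: [652.7, -120.7, 374.8]
ee_rot: [-179.8, -0.1, 93.6]
force: [-0.5, 0.0, 0.0]
gripper_width: 45.9
time_s: 21.17
ee_pos: [580.3, 66.5, 386.3]
ee_rot: [179.9, -0.0, 93.6]
force: [0.6, -0.3, 0.2]
gripper_width: 45.7
time_s: 21.58
ee_pos: [529.8, 216.8, 386.1]
ee_rot: [180.0, -0.2, 93.9]
force: [0.1, 0.1, 0.4]
gripper_width: 45.6
top pin [([374.1, 150.8], 0.54)]
top pin_tip [([403.5, 148.3], 0.5)]
top eye [([282.2, 170.7], 0.78), ([375.0, 147.6], 0.62), ([383.9, 286.1], 0.62)]
top feed_jar [([271.0, 253.5], 0.73)]
top nest_box [([222.3, 132.3], 0.57)]
top spoon [([452.3, 215.0], 0.64)]
side pin [([380.4, 207.6], 0.7)]
side pin_tip [([398.9, 221.3], 0.43)]
side eye [([277.9, 272.9], 0.95), ([381.8, 202.1], 0.73), ([322.6, 167.3], 0.7)]
side feed_jar [([254.8, 201.4], 0.72)]
side nest_box [([329.7, 129.0], 0.9)]
side spoon [([379.8, 305.9], 0.82)]
```

View pics/c7.png

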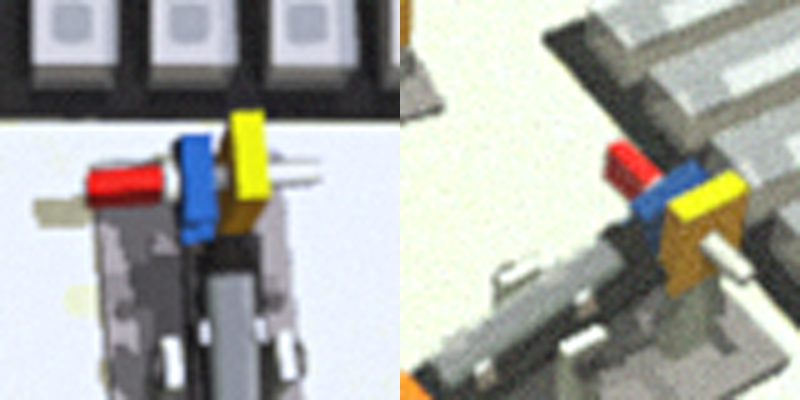

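The picture shows the pin through both knuckles with the collar against the blue one. The nose is at about (404,149) in the top view and (400,220) in the side view. One numeric check of its depth before handing in.

```bash
cat > fin.py <<'E'
exec(open("fit2.py").read().split('print("PIN")')[0])
for n,y in(("tip",-48),("tip 5 short",-43),("tabend",60)): print(n,[proj(F[m],W(p,[83.5,y,94.5])).round(1).tolist() for m in F])
E
python3 fin.py|tail -3
```

```text
tip [[404.7, 149.2], [399.4, 221.8]]
tip 5 short [[402.5, 149.3], [398.1, 220.5]]
tabend [[358.0, 151.8], [372.2, 194.4]]
```

```bash
python3 -c "
from workcell import env
print(env.job_done())"
```

```text
the job is handed in; nothing more can be done
None
```

The job is done and handed in at about 22 s of the 72 s allowed. The locking pin is through both knuckles, and the gripper has let go and is well clear.

- **Tail pad:** I pressed it down with shut fingers until the cradle read about 0.245 rad, which put the blue knuckle roughly level with the yellow one.
- **Pin:** I gripped it by its red tab and threaded it in 1–2 mm steps. It met the edge of the yellow hole with about 3 N, so I shifted it about 1 mm along the stand and a little upwards, and it then ran freely. The collar stopped firmly against the blue knuckle at about 7 N.

**Last checks:**
- **Depth:** The nose and tab end show within about 2 px of where a fully home pin should be. That is too coarse to prove the last few millimetres, so the firm stop is the stronger evidence that the collar is home.
- **Bystanders:** The jar, spoon and box show within a few pixels of their first positions wherever both readings were good. The first side-view box reading was a low-confidence false hit, and the jar was missed in the first top view.
- **Not checked:** I did not measure the cradle's tilt again after the pin went in.

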